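# Tare the portion scale for an empty cup

## Task

Stand the empty black cup upright in the middle of the portion scale's round steel platform and let go, so that the red needle swings round and settles. Then turn the black knob in the middle of the dial until the green zero mark lies right under the tip of the red needle, and let go, leaving the cup on the platform. Do not knock or shift the jar or the white tub.

Things in the scene. Friction and masses are not known exactly. Their poses are not given: they have to be found in the camera images.
- cup: empty black plastic cup, open at the top, standing upright on the bench, 110 mm tall, 64 mm outer diameter at the rim, narrowing downwards, wall 4 mm, 140 to 280 g. Origin at the centre of its underside, z up along its axis.
- scale: white portion scale with red front and rear panels, fixed to the bench, 200 mm (x) by 360 mm (y) by 58 mm high. Origin at the centre of its underside; its x axis points away from the robot at yaw 0. The dial's centre is 95 mm to its -y side, the platform's centre 95 mm to its +y side.
- platform_top (a point): centre of the upper face of the round steel weighing platform, 150 mm diameter, 6 mm thick, 95 mm above the bench when empty; it sinks on a spring by 4 to 9 mm under the cup.
- knob_grip (a point): on the knob's axis at the height to grip, 88 mm above the bench. The knob is a black bar 56 mm long, 16 mm thick, 34 mm high (top 14 mm above this point, white dial face 25 mm below it) in the middle of the round white dial (156 mm diameter). The bar lies along the line to the zero mark, this frame's +x direction. Knob and dial turn together about the vertical.
- zero_mark (a point): the green zero mark on the white dial face, 20 mm by 9 mm, near the dial's rim; this point is on it, 62 mm from the dial's axis. The dial's other marks are black, 10 degrees apart.
- needle_tip (a point): point near the tip of the red needle, 62 mm from the dial's axis, 1 mm above the dial face marks. The needle turns clockwise seen from above about the same axis as the dial as the platform sinks (40 to 80 degrees under the cup), whatever the knob does.
- dial (a joint): angle of dial and knob, rad, growing clockwise seen from above; at 0 the zero mark points along the scale's +x. Turns -3.1 to 3.1 with light friction and stays where it is left.
- needle (a joint): angle of the needle, rad, growing clockwise seen from above; 0 with the platform empty, then pointing along the scale's +x. The zero mark is under the needle when joint dial equals joint needle.
- jar: amber glass jar with a red cap, 66 mm diameter, 100 mm tall, a bystander standing on the bench. Origin at the centre of its underside.
- tub: white open plastic tub of green celery pieces, 160 by 130 by 70 mm, a bystander. Origin at the centre of its underside.

How it is judged:
By the outcome, as a careful person would: the job done as asked, in the order asked, and still so for the second after the job is handed in, with the robot touching nothing.
It also fails if it takes over 69 s, if anything falls off the work surface, if the arm or the gripper's body presses on something with over 40 N, if the wrist force passes 120 N, or if a joint passes its speed limit or range.

## Robot

A 7-joint arm with a two-finger parallel gripper is mounted at the origin on the work surface. World frame = base frame: x ahead of the robot, y to its left, z up, the work surface at z = 0. Lengths are in m, angles in rad, forces in N, time in s.
With the tool pointing down it reaches from about 0.425 to 0.95 m from the base axis. Payload 4.7 kg.
Tool frame: the origin (TCP) lies on the centre line of the jaws, within the pads' length; the fingertips stand robot.nose_length ahead of it and the grasp point (between the pads) lies 8 mm behind it (robot.nose_length is the distance from the TCP to the fingertips, in m); z points along the fingers, y is the line along which they close (so a half turn about z gives the same grasp; the last joint's range is limited). The gripper opens to 85 mm and grips with 20 to 120 N. Pads are 22 mm wide; open, the fingers measure 114 mm over their backs; the gripper's body (76 mm by 85 mm) begins 54 mm behind the grasp point. The pads swing forward as they close: fully open they stand 13 mm farther back than shut.
Start: joints at [-0.029, 0.469, -0.049, 1.532, 0.024, 1.141, -0.082], TCP at [0.675, 0, 0.242] pointing down, gripper open.
Joint ranges: [-2.59, 2.59], [-0.33, 1.99], [-1.39, 1.29], [0.1, 2.45], [-1.04, 4.18], [0.21, 1.99], [-2.66, 2.66]. Speed limits (rad/s): [2.57, 2.57, 3.14, 3.14, 3.14, 3.14, 3.14].

## Interface

Orientations are given as [roll, pitch, yaw] about the fixed x, y, z axes, in that order (R = Rz(yaw) Ry(pitch) Rx(roll)).
In Python, from plant import robot gives the robot as it stands. Calls block until the motion is done:
- robot.goto(position, orientation): joint-space move of the TCP to a pose.
- robot.move_straight(position, vel=0.15, attitude=None, contact_N=None): straight line of the TCP; attitude=None keeps the orientation; vel is the mean speed in m/s. With contact_N (N) it stops when the force on the tool has changed by that much, and returns True; else False.
- robot.move_joints(angles): joint-space move.
- robot.grip(opening, strength=None): opening from 0.0 (shut) to 1.0 (fully open); strength is the grip in N (None keeps the last); returns when the fingers have stopped.
- robot.sleep(seconds).
- robot.inverse_kinematics(position, orientation): joint angles nearest the present ones, or None.
- robot.sense(): the state.
- robot.grab_frame(name): name is "scene" or "side" or "wrist"; returns a dict with "image" (400x640x3 uint8, red, green, blue), "range_z" (400x640 float32, m along the optical axis (not along the pixel's ray), 0 where there is no reading), "fx", "fy", "cx", "cy" (pixels), "R" (3x3) and "t" (3): a world point X has camera coordinates R X + t. Camera axes: x right, y down, z forward; pixel columns grow to the right and rows downward; lengths in m; the calibration is good to about 2 mm. A picture is of the moment at which its call begins.
A pose or a line that the arm cannot do raises robot.IKError and nothing moves.
- robot.close_job(): hands the job in; it is judged then, once.
The state is a dict: "t": time; "joint_pos": joint angles; "joint_velocities": joint speeds; "effort": joint torques, N m; "tcp_pos": TCP position; "tcp_rot": TCP orientation; "wrist_force": force on the tool from outside, world axes, zero at the start; "torque": the same for the moment, N m; "opening": opening from 0.0 (shut) to 1.0 (fully open); "gripper_force": force on a finger pad.
Only numpy, scipy, OpenCV 4.12 (cv2) and the standard library are available. Lean on these libraries where they do the work, as an engineer would, in place of code of your own. Each camera call takes 0.05 s, during which the arm holds its last target. There are 200 camera calls.

## Working session

There is one attempt and no reset: what is moved stays moved. The work goes in short steps, each a Python script; the robot and the scene stay as the last script left them, time stands still between calls to the robot, and variables do not carry over. Pictures are saved under pics/ and viewed, at most 10 in all, crops included, and the job is handed in when it is done.

```bash
mkdir -p pics; ls; python3 - <<'E'
from plant import robot
import cv2, numpy as np
s=robot.sense();print(s, robot.nose_length)
for n in("scene","side"):
    f=robot.grab_frame(n);cv2.imwrite(f"pics/{n}0.png",f["image"][:,:,::-1]);np.savez(f"pics/{n}0.npz",**f)
    print(n,f["fx"],f["cx"],f["cy"],-f["R"].T@f["t"])
E
```

```text
pics
{'t': 0.0, 'joint_pos': array([-0.02888253,  0.46944309, -0.04861984,  1.5337228 ,  0.02410719,
        1.14099365, -0.08228578]), 'joint_velocities': array([ 0.00037899, -0.00015053, -0.00064643, -0.00015101,  0.00022898,
        0.00065419, -0.0003348 ]), 'effort': array([ 1.18357209e-03, -5.10321057e+01, -4.63755790e-02, -2.37716943e+01,
        1.05899444e-02,  7.35067850e-03,  1.56414734e-05]), 'tcp_pos': array([6.74423227e-01, 1.19674157e-05, 2.41248144e-01]), 'tcp_rot': array([-3.13961303e+00,  6.90245885e-05,  1.57085062e+00]), 'wrist_force': array([ 0.07072549, -0.46117239,  0.06350526]), 'torque': array([ 0.03140169,  0.07338374, -0.01686936]), 'gripper_force': 0.0, 'opening': 0.9996469015302718} 0.011
scene 482.53044219396213 324.90069720361487 203.45262098708872 [ 1.44247083 -0.28649481  0.99926322]
side 500.2076746392259 326.43300219916586 196.30737663803885 [0.13494086 0.69469349 0.949701  ]
```

View pics/scene0.png

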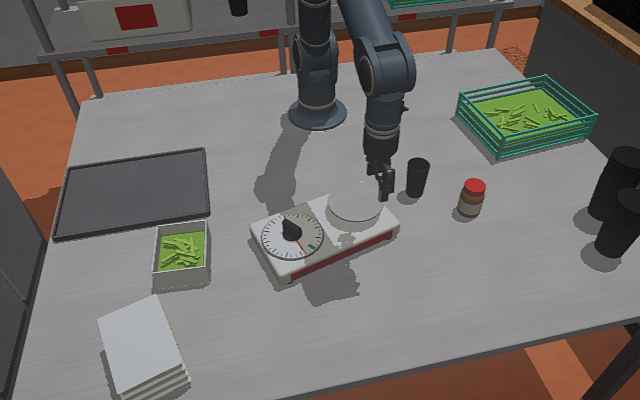

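View pics/side0.png

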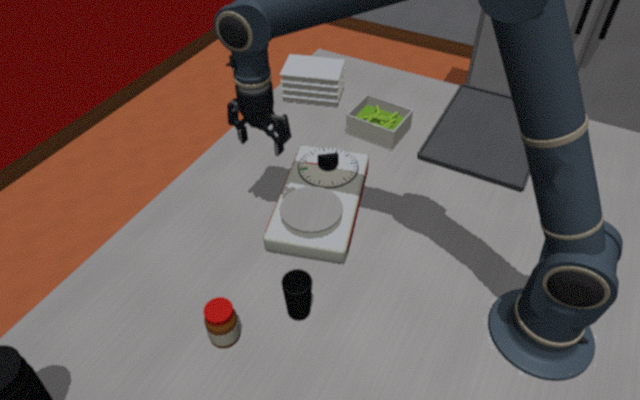

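The scene view shows the cup at about (417,178), the jar at (471,198), the tub at (181,252), the dial at (292,236), the platform at (355,204) and the green mark at (312,246). In the side view the cup is at (297,295), the platform at (312,212) and the dial at (328,168).

```bash
cat > h.py <<'E'
import numpy as np, cv2
def cloud(f):
    v,u=np.mgrid[0:400,0:640]; z=f["range_z"]
    P=np.stack([(u-f["cx"])/f["fx"]*z,(v-f["cy"])/f["fy"]*z,z],-1)
    P=(P-f["t"])@f["R"]; P[z==0]=np.nan
    return P
def ray(f,u,v,h):
    o=-f["R"].T@f["t"]; d=f["R"].T@np.array([(u-f["cx"])/f["fx"],(v-f["cy"])/f["fy"],1.])
    return o+d*(h-o[2])/d[2]
def circ(p):
    A=np.c_[2*p,np.ones(len(p))]; s=np.linalg.lstsq(A,(p**2).sum(1),rcond=None)[0]
    return s[:2],np.sqrt(s[2]+s[:2]@s[:2])
E
python3 - <<'E'
from h import *
boxes={"scene":dict(cup=(402,155,433,200),jar=(455,175,490,220),plat=(322,178,390,232),dial=(255,205,328,262)),
"side":dict(cup=(280,266,315,322),jar=(200,295,242,348),plat=(275,180,347,240),dial=(294,145,362,190))}
for n in boxes:
    f=dict(np.load(f"pics/{n}0.npz"));P=cloud(f);im=f["image"].astype(int)
    for k,(a,b,c,d) in boxes[n].items():
        Q=P[b:d,a:c].reshape(-1,3);I=im[b:d,a:c].reshape(-1,3)
        lo,hi={"cup":(.1,.125),"jar":(.09,.115),"plat":(.09,.102),"dial":(.059,.068)}[k]
        if k=="cup": m=(I.max(1)<60)
        elif k=="jar": m=np.ones(len(I),bool)
        else: m=np.ones(len(I),bool)
        m&=(Q[:,2]>lo)&(Q[:,2]<hi); q=Q[m]
        c,r=cv2.minEnclosingCircle(q[:,:2].astype(np.float32)) if len(q) else (0,0)
        print(n,k,len(q),np.round(c,4),round(r,4),"z",np.median(q[:,2]) if len(q) else 0)
        if k=="dial":
            kn=Q[(Q[:,2]>.085)&(Q[:,2]<.11)&(I.max(1)<80)]; print(" knob",len(kn),kn.mean(0))
            print(cv2.minAreaRect(kn[:,:2].astype(np.float32)))
            for nm,mm in(("green",(I[:,1]>I[:,0]+40)&(I[:,1]>I[:,2]+25)),("red",(I[:,0]>I[:,1]+60)&(Q[:,2]>.055))):
                g=Q[mm]; print(" ",nm,len(g),np.round(np.nanmean(g,0),4) if len(g) else 0)
    # scale body: points with z .05-.061
    B=P[(P[...,2]>.045)&(P[...,2]<.061)&(P[...,0]>.4)&(P[...,1]>-.3)&(P[...,1]<.3)&(im.min(-1)>120)]
    print(n,"body",len(B),cv2.minAreaRect(B[:,:2].astype(np.float32)))
    T=P[(P[...,2]>.05)&(P[...,2]<.085)&(P[...,0]>.4)&(P[...,1]<-.3)&(P[...,1]>-.6)&(P[...,0]<.95)]
    print("tub",len(T),T.min(0),T.max(0)) if len(T) else 0
E
```

```text
scene cup 153 [0.4779 0.1903] 0.0353 z 0.1072881745635987
scene jar 299 [0.5852 0.3135] 0.0318 z 0.09927760464116296
scene plat 1720 [ 0.5609 -0.0164] 0.0769 z 0.0951218423892703
scene dial 2324 [ 0.5972 -0.1844] 0.1162 z 0.06294310165876363
 knob 167 [ 0.61799951 -0.1991368   0.0985245 ]
((0.6148666143417358, -0.19933781027793884), (0.05589153245091438, 0.017096811905503273), 37.94365692138672)
  green 16 [ 0.6648 -0.1581  0.0647]
  red 12 [ 0.6539 -0.1866  0.0652]
scene body 3161 ((0.5577967166900635, -0.008549809455871582), (0.2029464691877365, 0.5641514658927917), 16.023387908935547)
tub 1802 [ 0.50166434 -0.55317932  0.05000547] [ 0.94997727 -0.30017287  0.08496734]
side cup 228 [0.4731 0.1965] 0.0318 z 0.10649685767637457
side jar 644 [0.5816 0.3208] 0.031 z 0.0987660586135452
side plat 2230 [ 0.5586 -0.0131] 0.0762 z 0.09359131329261755
side dial 1460 [ 0.6081 -0.1939] 0.1117 z 0.061553707977346744
 knob 144 [ 0.60801995 -0.19056122  0.09540977]
((0.6085994243621826, -0.19222497940063477), (0.052645787596702576, 0.0186326801776886), 43.18646240234375)
  green 0 0
  red 0 0
side body 3096 ((0.5845130681991577, -0.10210004448890686), (0.19987915456295013, 0.3596513271331787), 15.659333229064941)
tub 1497 [ 0.49980699 -0.59984594  0.05001709] [ 0.93284905 -0.30122149  0.08493829]
```

```bash
python3 - <<'E'
from plant import robot
from h import *
robot.goto([0.475,0.1935,0.26],[np.pi,0,np.pi/2])
f=robot.grab_frame("wrist");cv2.imwrite("pics/w1.png",f["image"][:,:,::-1]);np.savez("pics/w1.npz",**f)
s=robot.sense();print(s["t"],s["tcp_pos"],s["joint_pos"],-f["R"].T@f["t"])
P=cloud(f);I=f["image"]
m=(P[...,2]>.1)&(P[...,2]<.118)&(np.hypot(P[...,0]-.475,P[...,1]-.1935)<.05)
q=P[m];print(len(q),cv2.minEnclosingCircle(q[:,:2].astype(np.float32)),q[:,:2].min(0),q[:,:2].max(0),np.median(q[:,2]))
E
```

```text
1.2333 [0.47642817 0.19223598 0.25994293] [-0.33782974  0.19547186 -0.14817571  1.88290711  0.03341063  1.06517143
 -0.50223868] [0.47739604 0.25914352 0.39168676]
1265 ((0.4770659804344177, 0.19441106915473938), 0.03196150064468384) [0.44555969 0.1631646 ] [0.50868676 0.22588067] 0.1093777488601589
```

View pics/w1.png

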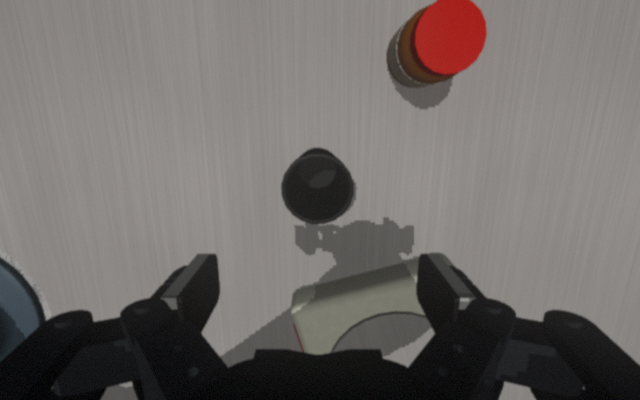

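The wrist picture shows the cup rim at (318,187), the jar cap at (450,37) and a scale corner at the bottom. The cup is clear and centred. I'll look at the platform from the wrist next, then grasp.

```bash
python3 - <<'E'
from plant import robot
from h import *
D=[np.pi,0,np.pi/2]
robot.goto([0.57,-0.12,0.30],D)
robot.sleep(.2)
f=robot.grab_frame("wrist");cv2.imwrite("pics/w2.png",f["image"][:,:,::-1]);np.savez("pics/w2.npz",**f)
P=cloud(f)
m=(P[...,2]>.091)&(P[...,2]<.099)&(np.hypot(P[...,0]-.56,P[...,1]+.0135)<.09)
q=P[m];print(len(q),cv2.minEnclosingCircle(q[:,:2].astype(np.float32)),q[:,:2].min(0),q[:,:2].max(0),np.median(q[:,2]))
robot.goto([0.477,0.1944,0.18],D); robot.sleep(.2)
p=robot.sense()["tcp_pos"]; print(p)
robot.move_straight([0.477,0.1944,0.070],vel=.12)
robot.sleep(.2);print(robot.sense()["tcp_pos"])
robot.grip(0.0,30); s=robot.sense();print(s["tcp_pos"],s["opening"],s["gripper_force"],s["wrist_force"],s["t"])
E
```

```text
19435 ((0.5611313581466675, -0.01362837478518486), 0.07503249496221542) [ 0.48650936 -0.08743192] [0.6358493  0.04712376] 0.09495425356191552
[0.47780953 0.19343387 0.18032073]
[0.47745018 0.19460238 0.07069414]
[0.47713967 0.19469804 0.07075596] 0.7277450915871486 31.44076853088336 [-1.77684202 -0.29695248  5.11149157] 5.8667
```

View pics/w2.png

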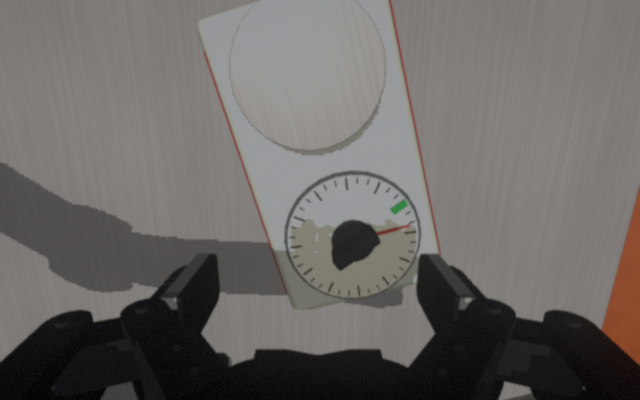

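The wrist picture shows the whole dial centred near (353,235), with the green mark at (399,207) and the red needle pointing right to (410,227). The platform is at about (308,70). The cup is held, so I'll place it next.

```bash
cat >> h.py <<'E'
C0=np.array([.6115,-.1945])
def dialinfo(f,c=C0,h=.0635):
    I=cv2.cvtColor(f["image"],cv2.COLOR_RGB2HSV); H,S,V=[I[...,i].astype(int) for i in range(3)]
    P=np.array([[0,0]])
    v,u=np.mgrid[0:400,0:640]
    o=-f["R"].T@f["t"]; d=np.stack([(u-f["cx"])/f["fx"],(v-f["cy"])/f["fy"],np.ones(u.shape)],-1)@f["R"]
    W=o+d*((h-o[2])/d[...,2])[...,None]
    D=W[...,:2]-c; r=np.hypot(D[...,0],D[...,1]); out={}
    for n,m in (("green",(H>35)&(H<90)&(S>100)),("red",((H<8)|(H>172))&(S>110))):
        m=m&(r<.073)&(r>(.045 if n=="green" else .03))
        g=D[m]; a=g.mean(0) if len(g) else np.zeros(2)
        out[n]=(len(g),np.degrees(np.arctan2(a[1],a[0])),np.hypot(*a))
    return out
E
python3 - <<'E'
from plant import robot
from h import *
f=dict(np.load("pics/w2.npz"));P=cloud(f)
m=(P[...,2]>.0605)&(P[...,2]<.068)&(np.hypot(*(P[...,:2]-C0).transpose(2,0,1))<.09)
q=P[m];print("dial",len(q),cv2.minEnclosingCircle(q[:,:2].astype(np.float32)))
k=P[(P[...,2]>.098)&(P[...,2]<.106)&(np.hypot(*(P[...,:2]-C0).transpose(2,0,1))<.05)]
print("knob",len(k),cv2.minAreaRect(k[:,:2].astype(np.float32)));print(dialinfo(f))
x,y=.5611,-.0136; D=[np.pi,0,np.pi/2]
robot.move_straight([.477,.1944,.25],vel=.15)
robot.move_straight([x,y,.25],vel=.15); robot.sleep(.3)
p=robot.sense()["tcp_pos"]; print(p,robot.sense()["opening"])
robot.move_straight([x,y,.1615],vel=.06); robot.sleep(.4)
s=robot.sense();print(s["tcp_pos"],s["wrist_force"])
robot.grip(1.0); robot.sleep(.3)
robot.move_straight([x,y,.30],vel=.15)
robot.goto([.57,-.12,.32],D); robot.sleep(.5)
f=robot.grab_frame("wrist");cv2.imwrite("pics/w3.png",f["image"][:,:,::-1]);np.savez("pics/w3.npz",**f)
print(dialinfo(f),robot.sense()["t"])
P=cloud(f);q=P[(P[...,2]>.185)&(P[...,2]<.205)&(np.hypot(P[...,0]-x,P[...,1]-y)<.06)]
print("cup",len(q),cv2.minEnclosingCircle(q[:,:2].astype(np.float32)) if len(q) else 0)
E
```

```text
dial 11168 ((0.6120108366012573, -0.19179591536521912), 0.08516044169664383)
knob 715 ((0.6123856902122498, -0.19590649008750916), (0.055981386452913284, 0.015913095325231552), 37.827781677246094)
{'green': (89, np.float64(35.52246950886855), np.float64(0.06472090009981006)), 'red': (65, np.float64(11.961979648884117), np.float64(0.04651180791226653))}
[ 0.56102989 -0.01326527  0.25003391] 0.7251198446371003
[ 0.56125395 -0.0136      0.16163004] [-1.21928724 -0.45158676 -1.26344406]
{'green': (80, np.float64(35.50950844650431), np.float64(0.06473826106633268)), 'red': (59, np.float64(-45.326297919555586), np.float64(0.046371904124483596))} 13.9833
cup 2337 ((0.561260998249054, -0.013773939572274685), 0.03189241141080856)
```

View pics/w3.png

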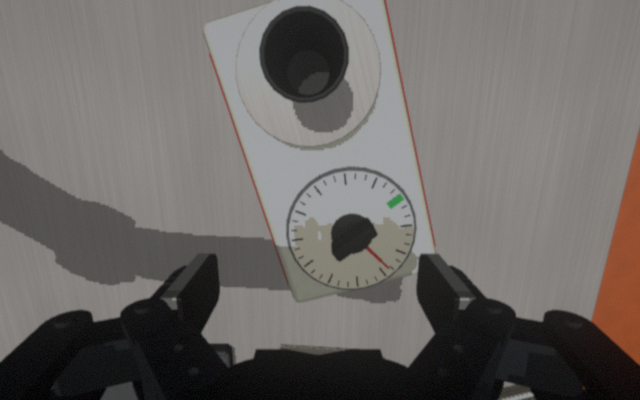

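The picture shows the cup upright and centred on the platform, near (305,55). The needle has swung to (388,268) and the green mark is at (396,201). Now the knob.

```bash
sed -i 's/^C0=.*/C0=np.array([.6125,-.1962])/' h.py; python3 - <<'E'
from plant import robot
from h import *
f=robot.grab_frame("wrist"); i=dialinfo(f); print(i)
P=cloud(f);k=P[(P[...,2]>.098)&(P[...,2]<.106)&(np.hypot(*(P[...,:2]-C0).transpose(2,0,1))<.05)]
print("knob",cv2.minAreaRect(k[:,:2].astype(np.float32)), robot.sense()["joint_pos"][6])
for a in(37.8,-42,217.8,138):
    j=robot.inverse_kinematics([*C0,.083],[np.pi,0,np.radians(a)]);print(a,None if j is None else np.round(j,2))
E
```

```text
{'green': (80, np.float64(37.27093848190668), np.float64(0.06499056879573385)), 'red': (57, np.float64(-44.73126404045258), np.float64(0.04638661503005426))}
knob ((0.6124864816665649, -0.19562748074531555), (0.055693913251161575, 0.015839742496609688), 37.28541564941406) 0.15230144302803453
37.8 [ 0.11  0.59  0.18  1.76 -0.14  0.81 -0.55]
-42 [-0.07  0.62  0.45  1.77 -0.35  0.83 -1.76]
217.8 [ 0.45  0.6  -0.29  1.74  0.22  0.83  2.29]
138 [ 0.27  0.58 -0.03  1.75  0.02  0.81  1.06]
```

```bash
python3 - <<'E'
from plant import robot
from h import *
R=lambda a:[np.pi,0,np.radians(a)]
x,y=.6125,-.196; a0=37.4
robot.goto([x,y,.20],R(a0)); robot.sleep(.2)
robot.move_straight([x,y,.083],vel=.08,contact_N=15); robot.sleep(.2)
s=robot.sense();print(s["tcp_pos"],s["wrist_force"])
robot.grip(0.0,20); s=robot.sense();print(s["t"],s["opening"],s["gripper_force"],s["wrist_force"])
for a in np.linspace(a0,a0-82,9)[1:]:
    robot.move_straight([x,y,.083],attitude=R(a))
robot.sleep(.4)
s=robot.sense();print(s["t"],s["tcp_pos"],np.degrees(s["tcp_rot"]),s["wrist_force"],s["torque"])
robot.grip(1.0); robot.sleep(.2)
robot.move_straight([x,y,.20],vel=.1)
robot.goto([.57,-.12,.32],R(90)); robot.sleep(.5)
f=robot.grab_frame("wrist");cv2.imwrite("pics/w4.png",f["image"][:,:,::-1]);print(dialinfo(f),robot.sense()["t"])
P=cloud(f);k=P[(P[...,2]>.098)&(P[...,2]<.106)&(np.hypot(*(P[...,:2]-C0).transpose(2,0,1))<.05)]
print("knob",cv2.minAreaRect(k[:,:2].astype(np.float32)))
E
```

```text
[ 0.61267342 -0.19602363  0.08333562] [ 0.96915084  0.52042365 -0.75073317]
17.4167 0.1807185506396167 25.64351499080658 [-0.03911203 -0.27709155  0.11095153]
20.4167 [ 0.61252602 -0.19773666  0.08309071] [ 1.79955313e+02 -1.25357094e-01 -4.44809313e+01] [ 2.4104522  -5.24828442 -2.6868277 ] [-1.04951651 -0.47005152 -0.02787538]
{'green': (27, np.float64(-43.97652737217931), np.float64(0.06699671710270909)), 'red': (26, np.float64(-44.66377503805608), np.float64(0.05026179850810114))} 24.8833
knob ((0.6121705770492554, -0.19565919041633606), (0.0164568442851305, 0.05549079552292824), 45.99917221069336)
```

View pics/w4.png

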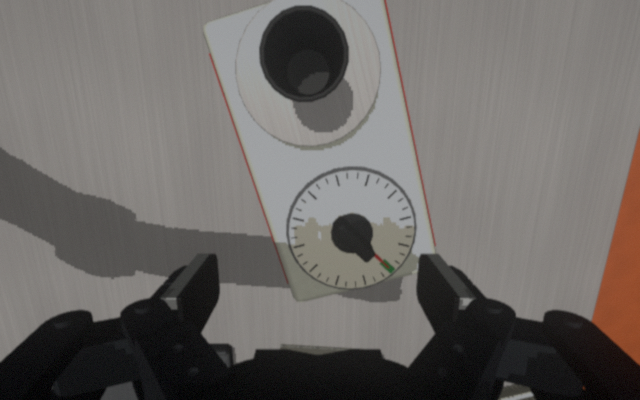

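The green mark at (389,267) now lies under the needle tip. I'll take a closer look to check the residual of about 0.7°.

```bash
python3 - <<'E'
from plant import robot
from h import *
R=lambda a:[np.pi,0,np.radians(a)]
robot.goto([.6125,-.21,.22],R(90)); robot.sleep(.4)
f=robot.grab_frame("wrist");print(dialinfo(f),robot.sense()["t"])
P=cloud(f);k=P[(P[...,2]>.098)&(P[...,2]<.106)&(np.hypot(*(P[...,:2]-C0).transpose(2,0,1))<.05)]
print("knob",cv2.minAreaRect(k[:,:2].astype(np.float32)))
p=f["R"]@[.653,-.235,.063]+f["t"]; u=int(p[0]/p[2]*f["fx"]+f["cx"]); v=int(p[1]/p[2]*f["fy"]+f["cy"]); print(u,v)
cv2.imwrite("pics/w5.png",cv2.resize(f["image"][max(v-75,0):v+50,max(u-80,0):u+60,::-1],None,fx=4,fy=4,interpolation=cv2.INTER_CUBIC))
E
```

```text
{'green': (97, np.float64(-44.31040536759746), np.float64(0.06533753040003468)), 'red': (92, np.float64(-44.8140282650846), np.float64(0.04995376682675366))} 25.95
knob ((0.6128693222999573, -0.19644373655319214), (0.0162627175450325, 0.055664803832769394), 45.636558532714844)
359 216
```

View pics/w5.png

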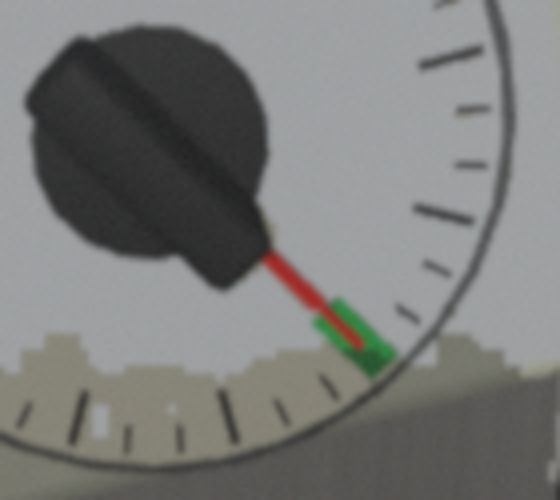

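The crop shows the needle tip at (360,345) lying inside the green mark, centred to about 0.5°. The robot is clear of everything, so I'm handing in.

```bash
python3 -c "
from plant import robot
print(robot.close_job())"
```

```text
the job is handed in; nothing more can be done
None
```

The job is handed in: the cup stands upright in the middle of the platform, the green zero mark is under the needle tip to within about 0.5°, the jar and tub were left alone, and it took about 26 s of the 69 s allowed.

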